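# Back off the ratchet clamp

## Task

Open the ratchet clamp on the shed table as far as its end stop: first lift the pawl well clear of the teeth by the upright pin on its tail, then wind the wheel back by its crank knob until the jaw bears lightly on the stop's rubber pad. Then gently press the pawl back by its pin until its nose bears on the teeth again, and leave it all there. Feel your way, never force the wheel against the pawl or the jaw against the stop, and leave the mug, planter, sprayer and charger dock where they are.

Things in the scene. Friction and masses are not known exactly. Their poses are not given: they have to be found in the camera images.
- clamp: bench ratchet clamp, fixed to the table: dark steel base plate 215 x 330 x 12 mm carrying everything below. Origin on the wheel's axis at table height; x, y along the plate (z up). The plate spans x -125 to +90 mm, y -135 to +195 mm. A fixed jaw, 50 mm high, stands at y +153 to +178 mm, x 0 to 75 mm
- wheel: steel ratchet wheel lying flat, 96 mm across, 16 saw teeth 8 mm deep, z 28-40 mm; its upright axis and origin are the clamp's. Its crank arm (z 44-51 mm) carries the knob. Backwards (jaw opens) is clockwise from above; friction 0.2 N m (3.5 N at the knob), stays where left. At the start the pawl blocks it within 0.08 rad backwards; forwards it has at most 0.12 rad
- knob_grip (a point): middle of the wooden crank knob, an upright cylinder of 22 mm diameter that spins freely on the crank; 73 mm above the table (knob z 52 to 93 mm), 60 mm from the wheel axis. At the start it lies at about 140 degrees from the clamp's +x, counted anticlockwise seen from above
- pawl: flat steel pawl. Origin on its upright pivot (clamp x -51, y -56 mm, table height); seated, its axes are parallel to the clamp's. Nose (3 mm radius) at its own (48, 11) mm, pin at (-43.5, -11.6) mm. Lifts clockwise from above (pin moves to clamp +y): 0.17 rad clears the tooth tips, free to 0.9 rad; 1 N moves it at the pin, stays where left. Lifting may push the wheel forwards about 1 mm
- pin_grip (a point): grip point of the upright steel pin on the pawl's tail: 12 mm diameter, 40 to 86 mm above the table, this point at 65 mm; 45 mm from the pawl's pivot
- jaw: sliding steel jaw block (78 x 23 x 34 mm, top 48 mm above the table) with a rack bar, geared to the wheel: it moves 22 mm along the clamp's -y per radian of backward wheel turn. Origin on the clamp's axis when the wheel is at its start
- jaw_back (a point): middle of the jaw's back face (the face towards clamp -y), 30 mm above the table; at the start 125 mm from the wheel axis along clamp +y
- stop: end stop in the jaw's way: dark block 30 x 26 x 27 mm bolted to the base plate. Origin at the foot of the block's face, 12 mm above the table; the face looks along its +y (the clamp's +y) and carries a screwed-out rubber pad 28 x 23 mm whose front stands 4 to 12 mm out from the block, not measured and different each time. At the start jaw_back is 26 to 46 mm from the block along y
- mug: white mug of wooden pegs, 84 mm across, 95 mm high (pegs to about 115); origin under its centre; to be left alone
- planter: stainless bulb planter standing up, 64 mm tube, T-handle 125 mm wide, 217 mm high; origin under its centre; to be left alone
- sprayer: red hand sprayer, 90 mm across, 195 mm high; origin under its centre; to be left alone
- charger: drill battery charger dock, 110 x 130 x 65 mm; origin under its centre; to be left alone

How it is judged:
By the outcome, as a careful person would: the job done as asked, in the order asked, and still so for the second after the job is handed in, with the robot touching nothing.
It also fails if it takes over 72 s, if anything falls off the work surface, if the arm or the gripper's body presses on something with over 40 N, if the wrist force passes 120 N, or if a joint passes its speed limit or range.

## Robot

A 7-joint arm with a two-finger parallel gripper is mounted at the origin on the work surface. World frame = base frame: x ahead of the robot, y to its left, z up, the work surface at z = 0. Lengths are in m, angles in rad, forces in N, time in s.
With the tool pointing down it reaches from about 0.4 to 0.85 m from the base axis. Payload 6.9 kg.
Tool frame: the origin (TCP) lies at the very end of the fingers, on their centre line; the grasp point (between the pads) lies 19 mm behind it (robot.grip_point_offset is the distance from the TCP to the grasp point, in m); z points along the fingers, y is the line along which they close (so a half turn about z gives the same grasp; the last joint's range is limited). The gripper opens to 85 mm and grips with 20 to 120 N. Pads are 22 mm wide; open, the fingers measure 114 mm over their backs; the gripper's body (76 mm by 85 mm) begins 54 mm behind the grasp point. The pads swing forward as they close: fully open they stand 13 mm farther back than shut.
Start: joints at [-1.054, 0.507, -0.238, 1.5, 0.126, 1.149, -0.155], TCP at [0.25, 0.573, 0.2] pointing down, gripper open.
Joint ranges: [-3.08, 3.08], [-0.24, 2.05], [-1.43, 1.35], [0, 2.5], [-1.52, 4.66], [0.17, 1.96], [-2.89, 2.89]. Speed limits (rad/s): [2.39, 2.39, 3.14, 3.14, 3.14, 3.14, 3.14].

## Interface

Orientations are given as a unit quaternion [x, y, z, w].
In Python, from plant import robot gives the robot as it stands.
- The arm moves only by the tool step_arm, never from a script. Its arguments are lists of equal length, an entry for each row: "translation": the shift along the world's x, y, z in units of 40 mm (1.0 is 40 mm), a list of three; "angular": the turn, a rotation vector about the world's x, y, z in degrees, a list of three. A call has 1 to 8 rows; each row shifts and turns the commanded pose from where the row before left it; what a row does not reach is not made up. A row lasts 1/12 s, in which the tool goes at most 41.7 mm and 7.16 degrees, less where a joint would pass 70% of its speed; a pose out of reach is approached as far as the arm can. A call is refused whole if a number of a shift passes 1 or a number of a turn 7.16, either way. A call with a gripper value outside its range is refused whole. "grip" is the finger opening in mm, from 0 to 85.4, set as the call begins (left out, the last holds). The fingers move at their own pace and stop on an object; the grip force is fixed at half the most. Time passes only in rows, so rows that do not move let the fingers close. It gives the time, the measured TCP pose, the force, the opening and the grip force at its end, in the units of the state.
- robot.read_state(): the state, without advancing time (a new reading comes with each control period).
- robot.grab_frame(name): name is "scene" or "top"; returns a dict with "image" (420x560x3 uint8, blue, green, red), "mtx" (3x3 intrinsics, pixels), "R" (3x3) and "t" (3): a world point X has camera coordinates R X + t. Camera axes: x right, y down, z forward; pixel columns grow to the right and rows downward; lengths in m; the calibration is good to about 2 mm. A picture is of the moment at which its call begins. There is no depth.
- robot.hand_in(): hands the job in; it is judged then, once.
The state is a dict: "clock": time; "q": joint angles; "dq": joint speeds; "effort": joint torques, N m; "tool_pos": TCP position; "tcp_rot": TCP orientation; "contact_force": force on the tool from outside, world axes, zero at the start; "wrist_torque": the same for the moment, N m; "grip_width": opening from 0.0 (shut) to 1.0 (fully open); "gripper_force": force on a finger pad.
Only numpy, scipy, OpenCV 4.12 (cv2) and the standard library are available. Lean on these libraries where they do the work, as an engineer would, in place of code of your own. Each camera call takes 0.05 s, during which the arm holds its last target. There are 200 camera calls.

## Working session

There is one attempt and no reset: what is moved stays moved. The work goes in short steps, Python scripts to look and compute and a tool call to move; the robot and the scene stay as the last step left them, time stands still between calls to the robot, and variables do not carry over. Pictures are saved under pics/ and viewed, at most 10 in all, crops included, and the job is handed in when it is done.

Besides the shell and the picture viewer there is one more tool, called after "Call:" by a JSON object that holds its "op" and its "data". step_arm: Moves the arm, as the interface text tells. Its arguments: {"type":"object","properties":{"translation":{"type":"array"},"angular":{"type":"array"},"grip":{"type":"number"}},"required":["translation","angular"]}

```bash
mkdir -p pics; ls; python3 - <<'E'
from plant import robot
import cv2,json
for n in("scene","top"):
    f=robot.grab_frame(n); cv2.imwrite(f"pics/{n}0.png",f["image"]); print(n,f["mtx"],f["R"],f["t"])
s=robot.read_state(); print(s)
E
```

```text
pics
scene [[402.09333518   0.         275.97751222]
 [  0.         402.09333518 205.78306156]
 [  0.           0.           1.        ]] [[-0.35155994  0.93615104  0.0051798 ]
 [ 0.61094813  0.23361932 -0.75641549]
 [-0.70932925 -0.2627608  -0.65407092]] [ 0.16732251 -0.24649913  1.54343871]
top [[430.87676626   0.         282.99349597]
 [  0.         430.87676626 215.81081367]
 [  0.           0.           1.        ]] [[ 0.00858679 -0.9999308  -0.00804075]
 [-0.99543624 -0.00778338 -0.09511106]
 [ 0.09504189  0.00882075 -0.99543419]] [0.01365659 0.53486089 1.18689198]
{'clock': 0.1, 'q': array([-1.05347123,  0.50825585, -0.23754984,  1.50103251,  0.12569591,
        1.14892988, -0.15478329]), 'dq': array([ 0.00029231, -0.00280255, -0.00066509, -0.00376801,  0.00047307,
        0.00179339, -0.00149397]), 'effort': array([-3.86980159e-03, -6.21837473e+01, -2.19417371e+00, -2.50202411e+01,
        1.25738815e-02,  7.86582503e-03,  2.80604417e-05]), 'tool_pos': array([0.25003003, 0.57224929, 0.19901613]), 'tcp_rot': array([ 2.04439525e-01,  9.78878854e-01, -8.03032723e-04, -1.57052599e-04]), 'contact_force': array([ 0.00746401, -0.30912756,  0.43406468]), 'wrist_torque': array([ 0.05425001,  0.01279088, -0.03958915]), 'gripper_force': 0.0, 'grip_width': 1.0038009775673282}
```

View pics/top0.png

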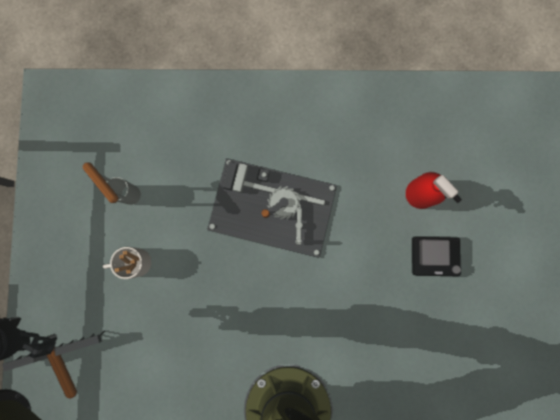

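View pics/scene0.png

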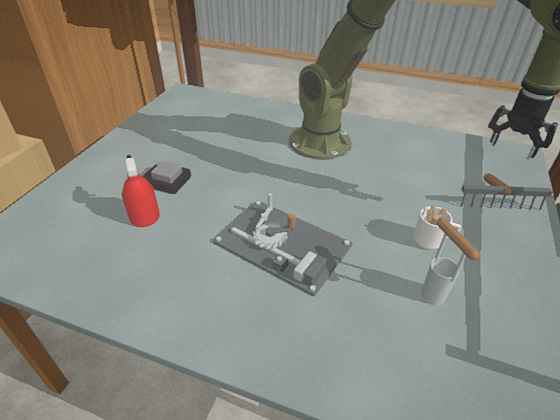

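The top view shows the plate's corners at (228,160), (340,186), (324,256) and (209,229). The knob is at (265,213), the pawl tail and pin near (299,240), and the fixed jaw at (240,177). I'll enlarge both views.

```bash
python3 - <<'E'
import cv2,numpy as np
a=cv2.imread("pics/top0.png")[145:270,195:355]; b=cv2.imread("pics/scene0.png")[185:300,205:360]
a=cv2.resize(a,None,fx=5,fy=5,interpolation=cv2.INTER_CUBIC)[:600];a=cv2.resize(a,(800,600)) if 0 else a
b=cv2.resize(b,None,fx=5,fy=5,interpolation=cv2.INTER_CUBIC)
cv2.imwrite("pics/tc.png",np.clip(a*1.5,0,255));cv2.imwrite("pics/sc.png",np.clip(b*1.5,0,255))
E
```

```text
[ WARN:0@0.081] global loadsave.cpp:1063 imwrite_ Unsupported depth image for selected encoder is fallbacked to CV_8U.
```

View pics/tc.png

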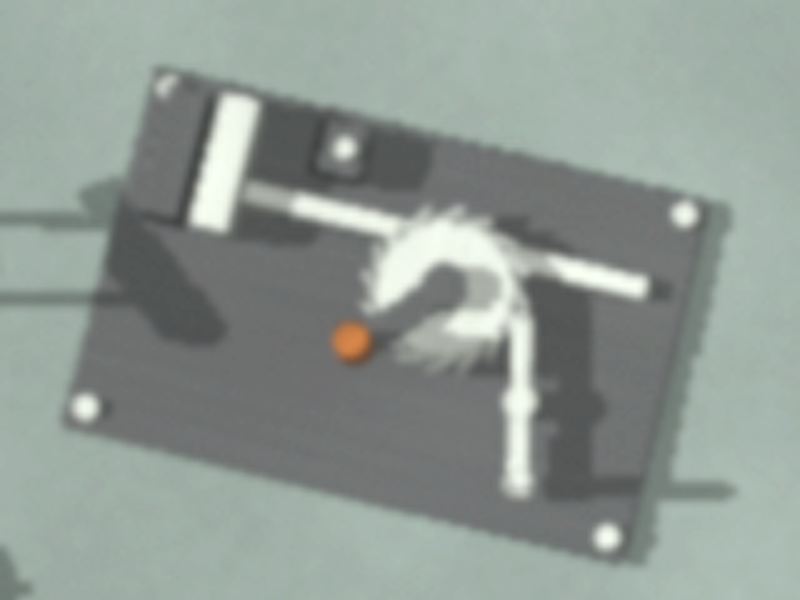

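View pics/sc.png

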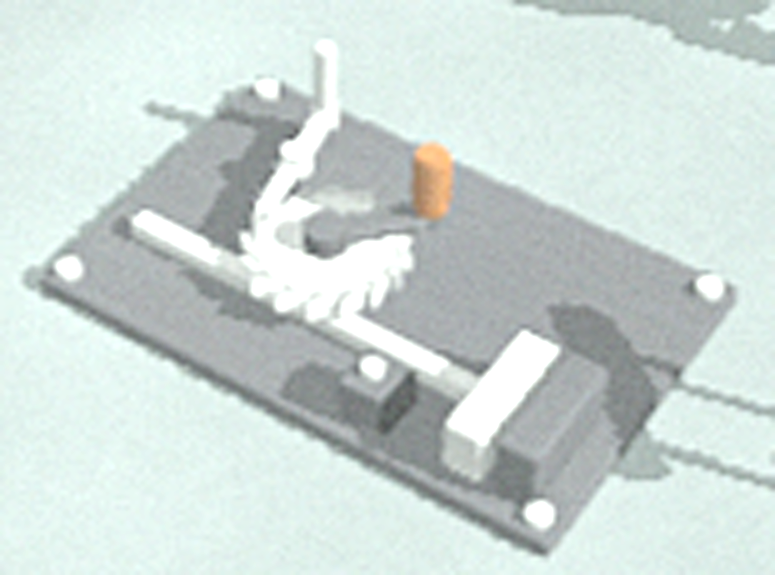

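Top crop: knob at (352,343), pin top at (518,488), bolts at (167,85), (684,214), (607,537) and (86,407), stop at (343,147). Scene crop: knob from (433,150) to (432,215), pin from (326,45) to (330,112), jaw and stop visible, with the stop's dark pad facing the jaw.

```bash
cat > h.py <<'E'
import numpy as np, cv2
from plant import robot
def ray(f,p):
    d=f["R"].T@np.linalg.inv(f["mtx"])@np.array([p[0],p[1],1.]); return -f["R"].T@f["t"], d
def onz(f,p,z):
    o,d=ray(f,p); return o+d*(z-o[2])/d[2]
def tri(fa,a,fb,b):
    o1,d1=ray(fa,a);o2,d2=ray(fb,b)
    s=np.linalg.lstsq(np.c_[d1,-d2],o2-o1,rcond=None)[0]
    p,q=o1+d1*s[0],o2+d2*s[1]; return (p+q)/2, np.linalg.norm(p-q)
E
python3 - <<'E'
from h import *
np.set_printoptions(precision=4,suppress=True)
T=robot.grab_frame("top");S=robot.grab_frame("scene")
t=lambda u,v:(195+(u+.5)/5-.5,145+(v+.5)/5-.5); s=lambda u,v:(205+(u+.5)/5-.5,185+(v+.5)/5-.5)
def orange(f,box):
    x0,y0,x1,y1=box;h=cv2.cvtColor(f["image"],cv2.COLOR_BGR2HSV)[y0:y1,x0:x1]
    m=cv2.inRange(h,(5,110,60),(22,255,255)); n,l,st,c=cv2.connectedComponentsWithStats(m); i=1+np.argmax(st[1:,4]); print(st[i]+[x0,y0,0,0,0],c[i]+[x0,y0]); return c[i]+[x0,y0],st[i]+[x0,y0,0,0,0]
kt,_=orange(T,(195,145,355,270)); ks,b=orange(S,(205,185,360,300))
print("knob tri",tri(T,kt,S,ks), "z.090",onz(T,kt,.09))
print("knob top", tri(T,kt,S,s(433,153)))
print("pin top",tri(T,t(518,489),S,s(326,46)), onz(T,t(518,489),.086), onz(S,s(326,46),.086))
# plate fit, corners z=.012
C=np.array([onz(T,t(*p),.012)[:2] for p in[(157,67),(722,200),(632,560),(65,425)]])
Cs=np.array([onz(S,s(*p),.012)[:2] for p in[(545,550),(30,278),(225,92),(738,290)]])
M=np.array([[.09,.195],[.09,-.135],[-.125,-.135],[-.125,.195]])
def fit(M,C):
    a,b=M-M.mean(0),C-C.mean(0); th=np.arctan2((a[:,0]*b[:,1]-a[:,1]*b[:,0]).sum(),(a*b).sum())
    R=np.array([[np.cos(th),-np.sin(th)],[np.sin(th),np.cos(th)]]);o=C.mean(0)-R@M.mean(0); print("yaw",np.degrees(th),"o",o,"res",np.linalg.norm(C-(M@R.T+o),axis=1)); return R,o
for C_ in(C,Cs):
    R,o=fit(M,C_)
    print("knob nominal",R@(.06*np.array([np.cos(np.radians(140)),np.sin(np.radians(140))]))+o,"pin",R@np.array([-.0945,-.0676])+o,"pivot",R@np.array([-.051,-.056])+o)
    k=R.T@(onz(T,kt,.09)[:2]-o);print("knob in clamp",k,np.hypot(*k),np.degrees(np.arctan2(k[1],k[0])), "pin", R.T@(onz(T,t(518,489),.086)[:2]-o))
E
```

```text
[262 210   7   7  45] [265. 213.]
[288 215   7  13  43] [292.0698 219.7907]
knob tri (array([0.5365, 0.0675, 0.078 ]), np.float64(0.00293262351674583)) z.090 [0.5357 0.0655 0.09  ]
knob top (array([0.5354, 0.0655, 0.0932]), np.float64(0.00034189567466058146))
pin top (array([ 0.4588, -0.0248,  0.0831]), np.float64(0.0024983671054586696)) [ 0.4583 -0.0235  0.086 ] [ 0.4625 -0.0246  0.086 ]
yaw -13.123363086438449 o [0.5717 0.013 ] res [0.002  0.003  0.0021 0.0011]
knob nominal [0.5357 0.061 ] pin [ 0.4643 -0.0314] pivot [ 0.5093 -0.03  ]
knob in clamp [-0.0469  0.043 ] 0.06362757514377058 137.50691021106024 pin [-0.1021 -0.0613]
yaw -11.589197043601489 o [0.5793 0.0124] res [0.0021 0.0114 0.0138 0.0064]
knob nominal [0.542  0.0594] pin [ 0.4731 -0.0349] pivot [ 0.5181 -0.0322]
knob in clamp [-0.0533  0.0433] 0.06871509504795313 140.92635928835995 pin [-0.1113 -0.0594]
```

```bash
python3 - <<'E'
from h import *
np.set_printoptions(precision=4,suppress=True)
T=robot.grab_frame("top");S=robot.grab_frame("scene")
t=lambda u,v:(195+(u+.5)/5-.5,145+(v+.5)/5-.5); s=lambda u,v:(205+(u+.5)/5-.5,185+(v+.5)/5-.5)
B=np.array([tri(T,t(*p),S,s(*q))[0] for p,q in[((167,85),(540,513)),((684,214),(69,267)),((607,537),(267,88)),((86,407),(711,286))]]);print(B)
B2=np.array([onz(T,t(*p),.016)[:2] for p in[(167,85),(684,214),(607,537),(86,407)]]);print(B2)
for B in(B[:,:2],B2):
    e=B[0]+B[3]-B[1]-B[2]; yaw=np.arctan2(e[1],e[0])-np.pi/2; c,n=np.cos(yaw),np.sin(yaw);R=np.array([[c,-n],[n,c]])
    o=B.mean(0)-R@[-.0175,.03];print(np.degrees(yaw),"o",o)
    for nm,p,z in(("pin",t(518,489),.086),("pivot",t(518,402),.04),("knob",(265,213),.09),("wheel c",t(447,289),.036)):print(nm,R.T@(onz(T,p,z)[:2]-o),onz(T,p,z)[:2])
# jaw gaps
for n,p,z in(("jaw back edge top",t(255,165),.048),("stopface top",t(318,150),.039)): print(n,R.T@(onz(T,p,z)[:2]-o))
E
```

```text
[[ 0.69    0.177   0.0199]
 [ 0.6179 -0.119   0.0172]
 [ 0.4341 -0.0754  0.0161]
 [ 0.5048  0.22    0.0176]]
[[ 0.6909  0.1775]
 [ 0.6181 -0.1192]
 [ 0.4341 -0.0756]
 [ 0.5051  0.2196]]
-13.578728606704498 o [0.5717 0.0174]
pin [-0.1006 -0.0663] [ 0.4583 -0.0235]
pivot [-0.052  -0.0556] [ 0.5081 -0.0245]
knob [-0.0462  0.0384] [0.5357 0.0655]
wheel c [ 0.0002 -0.0019] [0.5714 0.0155]
-13.647071877090228 o [0.572  0.0173]
pin [-0.1008 -0.0665] [ 0.4583 -0.0235]
pivot [-0.0522 -0.0557] [ 0.5081 -0.0245]
knob [-0.0466  0.0383] [0.5357 0.0655]
wheel c [-0.0001 -0.0019] [0.5714 0.0155]
jaw back edge top [0.04   0.1184]
stopface top [0.0582 0.0875]
```

The clamp axis is at about (0.572, 0.017) with yaw -13.6°. The knob is at (0.536, 0.0655) and the pin at about (0.462, -0.025). I'm moving towards the pin now.

Call:
{"op": "step_arm", "data": {"translation": [[0.33,-0.9,0],[0.33,-0.9,0],[0.33,-0.9,0],[0.33,-0.9,0],[0.33,-0.9,0],[0.33,-0.9,0],[0.33,-0.9,0],[0.33,-0.9,0]], "angular": [[0,0,1.2],[0,0,1.2],[0,0,1.2],[0,0,1.2],[0,0,1.2],[0,0,1.2],[0,0,1.2],[0,0,1.2]], "grip": 40}}

```text
clock: 0.97
tool_pos: [0.3561, 0.283, 0.2]
tcp_rot: [0.121, 0.993, 0.0, 0.0]
contact_force: [0.2, -0.0, -0.3]
grip_width: 0.466
gripper_force: 0.0
```

Call:
{"op": "step_arm", "data": {"translation": [[0.33,-0.9,0],[0.33,-0.9,0],[0.33,-0.9,0],[0.33,-0.9,0],[0.33,-0.9,0],[0.33,-0.9,0],[0.33,-0.9,0],[0,0,0]], "angular": [[0,0,1.2],[0,0,1.2],[0,0,1.2],[0,0,1.2],[0,0,1.2],[0,0,1.2],[0,0,1.2],[0,0,0]]}}

```text
clock: 1.63
tool_pos: [0.4502, 0.0247, 0.1999]
tcp_rot: [0.053, 0.999, -0.002, 0.001]
contact_force: [1.0, -0.9, 0.6]
grip_width: 0.466
gripper_force: 0.0
```

Call:
{"op": "step_arm", "data": {"translation": [[0.15,-0.62,0],[0.15,-0.62,0],[0,0,0],[0,0,-0.7],[0,0,-0.7],[0,0,-0.6],[0,0,0],[0,0,0]], "angular": [[0,0,0],[0,0,0],[0,0,0],[0,0,0],[0,0,0],[0,0,0],[0,0,0],[0,0,0]]}}

```text
clock: 2.3
tool_pos: [0.4594, -0.0164, 0.1194]
tcp_rot: [0.049, 0.999, -0.0, -0.001]
contact_force: [0.7, 0.4, 0.7]
grip_width: 0.47
gripper_force: 0.0
```

Call:
{"op": "step_arm", "data": {"translation": [[0,0,-0.3],[0,0,-0.3],[0,0,-0.3],[0,0,-0.3],[0,0,-0.3],[0,0,-0.2],[0,0,0],[0,0,0]], "angular": [[0,0,0],[0,0,0],[0,0,0],[0,0,0],[0,0,0],[0,0,0],[0,0,0],[0,0,0]]}}

```text
clock: 2.97
tool_pos: [0.4608, -0.0168, 0.0526]
tcp_rot: [0.049, 0.999, -0.0, 0.0]
contact_force: [-0.5, -0.1, -0.2]
grip_width: 0.468
gripper_force: 0.0
```

```bash
python3 - <<'E'
from h import *
a=robot.grab_frame("scene")["image"][135:300,205:360]; b=robot.grab_frame("top")["image"][165:270,225:355]
a=cv2.resize(a,None,fx=3,fy=3,interpolation=cv2.INTER_CUBIC);b=cv2.resize(b,(325,495*325//465),interpolation=cv2.INTER_CUBIC)
b=cv2.copyMakeBorder(b,0,495-b.shape[0],0,0,cv2.BORDER_CONSTANT)
cv2.imwrite("pics/p1.png",cv2.convertScaleAbs(np.hstack([a,b]),alpha=1.4)); print(robot.read_state())
E
```

```text
{'clock': 3.0667, 'q': array([ 0.02626081,  0.45122249, -0.06031636,  2.11418079,  0.04842391,
        0.57586797,  1.40455115]), 'dq': array([ 0.00286495,  0.00081798, -0.00081146,  0.00593353, -0.00029499,
       -0.00661421,  0.00097131]), 'effort': array([-3.71178298e-02, -4.81825733e+01,  2.60525309e-01, -1.49670991e+01,
        7.69836508e-03,  9.71615285e-03, -1.96596578e-03]), 'tool_pos': array([ 0.46094728, -0.016806  ,  0.05275256]), 'tcp_rot': array([4.87964639e-02, 9.98808434e-01, 2.35596085e-05, 7.85655875e-04]), 'contact_force': array([-0.1356148 ,  0.90865682,  0.3310657 ]), 'wrist_torque': array([ 0.02053356,  0.02038895, -0.01020575]), 'gripper_force': 0.0, 'grip_width': 0.4684962144400831}
```

View pics/p1.png

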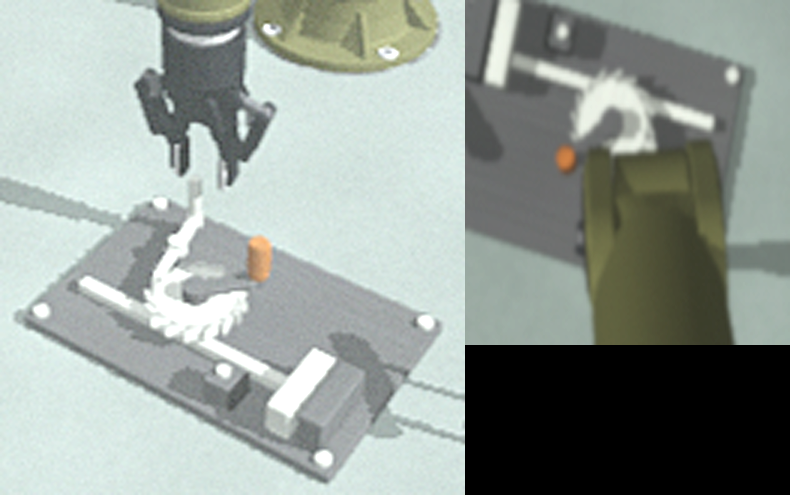

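The fingertips (crop (180,170) and (228,180)) seem higher than the pin top at (195,183). I'll project the TCP to check.

```bash
python3 - <<'E'
from h import *
f=robot.grab_frame("scene"); s=robot.read_state()
for X in(s["tool_pos"],s["tool_pos"]+[0,0,.033],[.462,-.025,.086],[.462,-.025,.04]):
    c=f["R"]@np.array(X)+f["t"]; p=f["mtx"]@c/c[2]; print(X,p[:2],(p[0]-205)*3,(p[1]-135)*3)
E
```

```text
[ 0.46089511 -0.01684565  0.05269325] [272.51842158 202.83140249] 202.5552647319317 203.49420747644174
[ 0.46089511 -0.01684565  0.08569325] [272.51333009 194.16049451] 202.53999026969393 177.48148352872317
[0.462, -0.025, 0.086] [269.75100942 193.66788657] 194.2530282732775 176.00365969882415
[0.462, -0.025, 0.04] [269.82753202 205.66937308] 194.48259605773188 212.00811924551004
```

```bash
python3 - <<'E'
from h import *
a=robot.grab_frame("scene")["image"][155:220,250:300]
cv2.imwrite("pics/p2.png",cv2.convertScaleAbs(cv2.resize(a,None,fx=9,fy=9,interpolation=cv2.INTER_CUBIC),alpha=1.2))
E
```

```text
(no output)
```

View pics/p2.png

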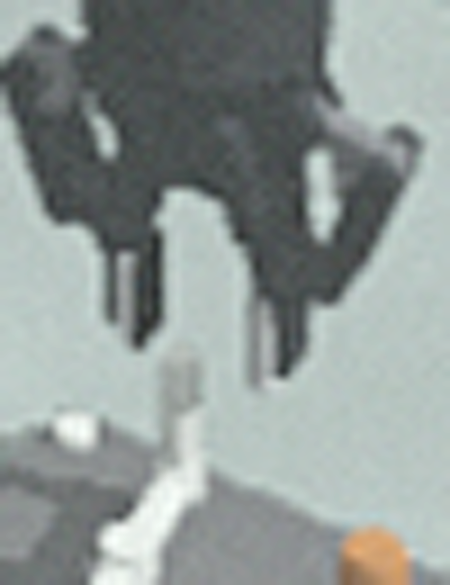

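```bash
python3 - <<'E'
from h import *
f=robot.grab_frame("scene")
for X in([.25,.5722,.199],[.25,.5722,.212],[.25,.5722,.222],[.4609,-.0168,.0527],[.4609,-.0168,.0627],[.4609,-.0168,.0727]):
    c=f["R"]@np.array(X)+f["t"]; p=f["mtx"]@c/c[2]; print(X,p[:2])
a=cv2.imread("pics/scene0.png")[95:170,475:560]
cv2.imwrite("pics/p3.png",cv2.resize(a,None,fx=7,fy=7,interpolation=cv2.INTER_CUBIC))
E
```

```text
[0.25, 0.5722, 0.199] [504.18548937 164.81355794]
[0.25, 0.5722, 0.212] [506.01217755 160.81918498]
[0.25, 0.5722, 0.222] [507.43706773 157.70341359]
[0.4609, -0.0168, 0.0527] [272.53227587 202.83424907]
[0.4609, -0.0168, 0.0627] [272.53082944 200.24017337]
[0.4609, -0.0168, 0.0727] [272.52936688 197.61717744]
```

View pics/p3.png

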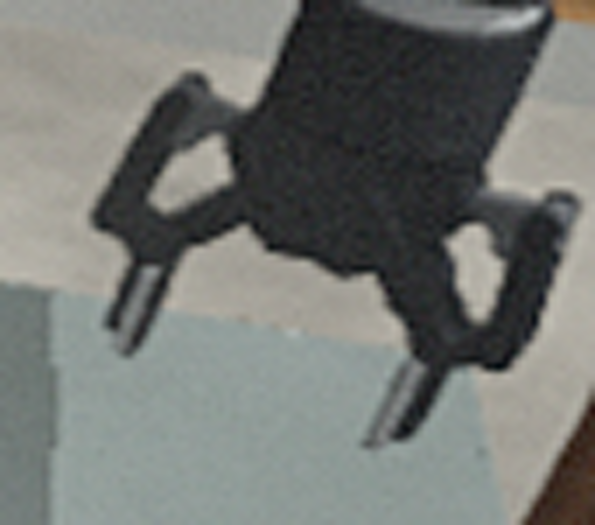

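The visible tips sit about 25 mm above the reported TCP (fingers partly open), straddling the pin. I'll go a little lower, then push +y in small steps while watching the force.

Call:
{"op": "step_arm", "data": {"translation": [[0,0,-0.1],[0,0,-0.1],[0,0,-0.1],[0,0,-0.1],[0,0,-0.05],[0,0,0],[0,0,0]], "angular": [[0,0,0],[0,0,0],[0,0,0],[0,0,0],[0,0,0],[0,0,0],[0,0,0]]}}

```text
clock: 3.8
tool_pos: [0.46, -0.0169, 0.0335]
tcp_rot: [0.049, 0.999, -0.0, -0.0]
contact_force: [-0.1, 0.2, 0.2]
grip_width: 0.465
gripper_force: 0.0
```

Call:
{"op": "step_arm", "data": {"translation": [[0,0.05,0],[0,0.05,0],[0,0.05,0],[0,0.05,0],[0,0.05,0],[0,0,0]], "angular": [[0,0,0],[0,0,0],[0,0,0],[0,0,0],[0,0,0],[0,0,0]]}}

```text
clock: 4.3
tool_pos: [0.4601, -0.0065, 0.0338]
tcp_rot: [0.049, 0.999, 0.0, -0.0]
contact_force: [-0.4, 1.1, 0.2]
grip_width: 0.469
gripper_force: 0.1
```

Call:
{"op": "step_arm", "data": {"translation": [[0,0.05,0],[0,0.05,0],[0.01,0.05,0],[0.01,0.05,0],[0,0,0]], "angular": [[0,0,0],[0,0,0],[0,0,0],[0,0,0],[0,0,0]]}}

```text
clock: 4.72
tool_pos: [0.461, 0.0017, 0.0337]
tcp_rot: [0.049, 0.999, 0.0, -0.0]
contact_force: [-0.2, -0.1, 0.1]
grip_width: 0.47
gripper_force: 0.0
```

Call:
{"op": "step_arm", "data": {"translation": [[0.01,0.06,0],[0.01,0.06,0],[0.02,0.06,0],[0.02,0.06,0],[0.02,0.06,0],[0,0,0]], "angular": [[0,0,0],[0,0,0],[0,0,0],[0,0,0],[0,0,0],[0,0,0]]}}

```text
clock: 5.22
tool_pos: [0.4648, 0.0138, 0.0338]
tcp_rot: [0.048, 0.999, 0.0, 0.0]
contact_force: [-0.4, 0.3, -0.9]
grip_width: 0.469
gripper_force: 0.0
```

```bash
python3 - <<'E'
from h import *
a=robot.grab_frame("scene")["image"][150:260,235:345]
cv2.imwrite("pics/p4.png",cv2.convertScaleAbs(cv2.resize(a,None,fx=5,fy=5,interpolation=cv2.INTER_CUBIC),alpha=1.2))
E
```

```text
(no output)
```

View pics/p4.png

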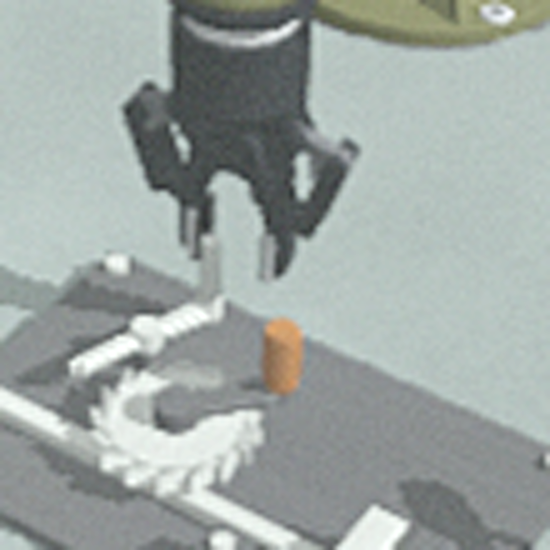

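The pawl is well clear: its nose is at (75,365), away from the wheel's edge at (95,410), with the pin against the left finger. I'll release it, go up and over to the knob.

Call:
{"op": "step_arm", "data": {"translation": [[0,-0.08,0],[0,0,0],[0,0,0.3],[0,0,0.8],[0,0,0.8],[0,0,0.7],[0,0,0],[0,0,0]], "angular": [[0,0,0],[0,0,0],[0,0,0],[0,0,0],[0,0,0],[0,0,0],[0,0,0],[0,0,0]]}}

```text
clock: 5.93
tool_pos: [0.4652, 0.0099, 0.1392]
tcp_rot: [0.049, 0.999, 0.0, 0.002]
contact_force: [-0.8, -0.1, -0.5]
grip_width: 0.467
gripper_force: 0.0
```

Call:
{"op": "step_arm", "data": {"translation": [[0.25,0.2,0],[0.25,0.2,0],[0.25,0.2,0],[0.25,0.2,0],[0.25,0.2,0],[0.25,0.2,0],[0.25,0.15,0],[0,0,0]], "angular": [[0,0,-6.5],[0,0,-6.5],[0,0,-6.5],[0,0,-6.5],[0,0,-6.5],[0,0,-6.5],[0,0,-6.5],[0,0,0]]}}

```text
clock: 6.6
tool_pos: [0.5349, 0.0656, 0.1361]
tcp_rot: [0.433, 0.902, -0.0, -0.001]
contact_force: [-0.4, -0.7, -0.4]
grip_width: 0.468
gripper_force: 0.0
```

```bash
cat >> h.py <<'E'
AX=np.array([.572,.0173]); YAW=np.radians(-13.6)
def orange(f,box):
    x0,y0,x1,y1=box;h=cv2.cvtColor(f["image"],cv2.COLOR_BGR2HSV)[y0:y1,x0:x1]
    m=cv2.inRange(h,(4,100,40),(22,255,255)); n,l,st,c=cv2.connectedComponentsWithStats(m)
    if n<2: return None,None
    i=1+np.argmax(st[1:,4]); return c[i]+[x0,y0],st[i]+[x0,y0,0,0,0]
def status():
    S=robot.grab_frame("scene");T=robot.grab_frame("top");s=robot.read_state();q=s["tcp_rot"]
    print(s["tool_pos"].round(4),"yang",round(np.degrees(2*np.arctan2(q[1],q[0])-np.pi/2),1),"q",s["q"].round(2),"F",s["contact_force"].round(1),"gw",round(s["grip_width"],2))
    for n,f,b in(("S",S,(205,185,360,300)),("T",T,(195,145,355,270))):
        c,st=orange(f,b)
        if c is not None:
            p=onz(f,c,.075 if n=="S" else .09)[:2];r=p-AX;print(n,c.round(1),st,p.round(4),"r",np.hypot(*r).round(4),"worldang",np.degrees(np.arctan2(r[1],r[0])).round(1))
E
python3 -c "
from h import *
status()"
```

```text
[0.5332 0.0637 0.1364] yang 39.1 q [-0.26  0.44  0.13  1.83 -0.07  0.89  0.59] F [-0.8 -0.8 -0.2] gw 0.47
S [291.3 220.3] [288 214   7  14  74] [0.5356 0.0668] r 0.0614 worldang 126.3
```

Call:
{"op": "step_arm", "data": {"translation": [[0.06,0.07,0],[0,0,-0.3],[0,0,-0.3],[0,0,-0.3],[0,0,-0.3],[0,0,-0.3],[0,0,-0.2],[0,0,0]], "angular": [[0,0,0],[0,0,0],[0,0,0],[0,0,0],[0,0,0],[0,0,0],[0,0,0],[0,0,0]]}}

```text
clock: 7.37
tool_pos: [0.5351, 0.0662, 0.0683]
tcp_rot: [0.431, 0.902, -0.001, -0.001]
contact_force: [-1.0, -0.5, 0.5]
grip_width: 0.468
gripper_force: 0.0
```

Call:
{"op": "step_arm", "data": {"translation": [[0,0,-0.15],[0,0,-0.15],[0,0,-0.15],[0,0,0],[0,0,0]], "angular": [[0,0,0],[0,0,0],[0,0,0],[0,0,0],[0,0,0]]}}

```text
clock: 7.78
tool_pos: [0.5364, 0.0667, 0.0515]
tcp_rot: [0.431, 0.902, -0.0, -0.0]
contact_force: [0.0, 0.1, 0.0]
grip_width: 0.47
gripper_force: 0.0
```

```bash
python3 -c "
from h import *
status()
# plan: arc of knob centre, tool centre = knob centre advanced by 9mm... rows of dth
th0=np.radians(126.5)
P=lambda th:AX+.06*np.array([np.cos(th),np.sin(th)])
for d in range(0,95,8):
  th=th0-np.radians(d);print(d,((P(th)-P(th0))/.04).round(3), ((P(th-np.radians(8))-P(th))/.04).round(3))
"
```

```text
[0.5368 0.0668 0.052 ] yang 38.9 q [-0.25  0.55  0.11  1.91 -0.09  0.68  0.61] F [-0.3 -0.4 -0.6] gw 0.47
S [289.5 222. ] [288 214   6  14  35] [0.5438 0.0643] r 0.0548 worldang 121.0
0 [0. 0.] [0.176 0.112]
8 [0.176 0.112] [0.19  0.087]
16 [0.367 0.199] [0.201 0.059]
24 [0.568 0.259] [0.207 0.031]
32 [0.775 0.29 ] [0.209 0.002]
40 [0.984 0.291] [ 0.207 -0.027]
48 [1.191 0.264] [ 0.202 -0.056]
56 [1.393 0.208] [ 0.192 -0.083]
64 [1.585 0.125] [ 0.178 -0.109]
72 [1.763 0.015] [ 0.161 -0.133]
80 [ 1.925 -0.118] [ 0.141 -0.154]
88 [ 2.066 -0.272] [ 0.119 -0.172]
```

Call:
{"op": "step_arm", "data": {"translation": [[0,0,-0.1],[0.04,0.03,0],[0.04,0.03,0],[0.04,0.03,0],[0.04,0.03,0],[0.04,0.03,0],[0,0,0],[0,0,0]], "angular": [[0,0,0],[0,0,0],[0,0,0],[0,0,0],[0,0,0],[0,0,0],[0,0,0],[0,0,0]]}}

```text
clock: 8.55
tool_pos: [0.5442, 0.0725, 0.0477]
tcp_rot: [0.431, 0.902, -0.0, -0.0]
contact_force: [-2.6, -1.4, 1.0]
grip_width: 0.472
gripper_force: 1.4
```

Call:
{"op": "step_arm", "data": {"translation": [[0.04,0.03,0],[0.04,0.03,0],[0.04,0.03,0],[0,0,0],[0,0,0]], "angular": [[0,0,-2],[0,0,-2],[0,0,-2],[0,0,0],[0,0,0]]}}

```text
clock: 8.97
tool_pos: [0.5491, 0.0762, 0.0477]
tcp_rot: [0.477, 0.879, -0.0, -0.0]
contact_force: [-3.0, -1.8, 2.4]
grip_width: 0.466
gripper_force: 1.5
```

```bash
python3 -c "
from h import *
status()"
```

```text
[0.5491 0.0762 0.0478] yang 33.0 q [-0.28  0.57  0.15  1.88 -0.12  0.7   0.51] F [-2.  -1.1  1.6] gw 0.47
S [289.8 221.5] [289 216   3  14  29] [0.5418 0.0643] r 0.0559 worldang 122.8
```

Call:
{"op": "step_arm", "data": {"translation": [[0.081,0.022,0],[0.081,0.017,0],[0.081,0.012,0],[0.081,0.007,0],[0.081,0.003,0],[0.081,-0.002,0],[0.081,-0.007,0],[0.081,-0.011,0]], "angular": [[0,0,-3.4],[0,0,-3.4],[0,0,-3.4],[0,0,-3.4],[0,0,-3.4],[0,0,-3.4],[0,0,-3.4],[0,0,-3.4]]}}

```text
clock: 9.73
tool_pos: [0.5746, 0.0785, 0.0477]
tcp_rot: [0.672, 0.741, -0.0, -0.001]
contact_force: [-4.5, -0.8, 3.1]
grip_width: 0.467
gripper_force: 2.1
```

```bash
cat >>h.py <<'E'
def plan(step,n,r=.0607,lead=8.5):
    s=robot.read_state();q=s["tcp_rot"];y=np.degrees(2*np.arctan2(q[1],q[0])-np.pi/2);d=s["tool_pos"][:2]-AX
    a=np.degrees(np.arctan2(d[1],d[0]));R=np.hypot(*d); u=np.array([np.cos(np.radians(y)),np.sin(np.radians(y))])
    print("TCP r,ang",R.round(4),a.round(1),"knob th",(a+lead).round(1),"yang",y.round(1),"want",(a+lead-90).round(1),"tang F",(s["contact_force"][:2]@u).round(2),"F",s["contact_force"].round(1))
    A=np.radians(a-step*np.arange(n+1));P=np.linspace(R,r,n+1)[:,None]*np.c_[np.cos(A),np.sin(A)]
    print((np.diff(P,axis=0)/.04).round(3).tolist(),"turn/row",((a+lead-90-step*n-y)/n).round(2))
E
python3 -c "
from h import *
status();plan(2,8)"
```

```text
[0.5754 0.0785 0.0477] yang 5.7 q [-0.36  0.62  0.28  1.81 -0.24  0.75  0.16] F [-2.9  0.1  2. ] gw 0.47
S [294.2 224.2] [294 223   2   4   5] [0.5475 0.079 ] r 0.0664 worldang 111.7
TCP r,ang 0.0613 86.9 knob th 95.4 yang 5.7 want 5.4 tang F -2.85 F [-2.9  0.1  2. ]
[[0.053, -0.006], [0.053, -0.008], [0.053, -0.009], [0.052, -0.011], [0.052, -0.013], [0.051, -0.015], [0.05, -0.017], [0.05, -0.018]] turn/row -2.05
```

Call:
{"op": "step_arm", "data": {"translation": [[0.027,-0.003,0],[0.027,-0.003,0],[0.027,-0.004,0],[0.027,-0.004,0],[0.026,-0.005,0],[0.026,-0.005,0]], "angular": [[0,0,-1],[0,0,-1],[0,0,-1],[0,0,-1],[0,0,-1],[0,0,-1]]}}

```text
clock: 10.33
tool_pos: [0.5817, 0.0771, 0.0477]
tcp_rot: [0.709, 0.705, -0.0, -0.0]
contact_force: [-3.8, 1.0, -0.0]
grip_width: 0.468
gripper_force: 1.9
```

Call:
{"op": "step_arm", "data": {"translation": [[0.026,-0.006,0],[0.026,-0.006,0],[0.026,-0.007,0],[0.026,-0.007,0]], "angular": [[0,0,-1],[0,0,-1],[0,0,-1],[0,0,-1]]}}

```text
clock: 10.67
tool_pos: [0.5859, 0.0761, 0.0477]
tcp_rot: [0.734, 0.68, -0.0, -0.0]
contact_force: [-3.8, 1.4, 1.5]
grip_width: 0.466
gripper_force: 1.9
```

```bash
python3 -c "
from h import *
plan(1,8)
f=robot.grab_frame('top');a=f['image'][145:270,195:355];cv2.imwrite('pics/p5.png',cv2.convertScaleAbs(cv2.resize(a,None,fx=4.8,fy=4.8,interpolation=cv2.INTER_CUBIC),alpha=1.5))"
```

```text
TCP r,ang 0.0604 76.7 knob th 85.2 yang -4.4 want -4.8 tang F -3.9 F [-3.8  1.4  1.5]
[[0.026, -0.005], [0.026, -0.006], [0.026, -0.006], [0.026, -0.007], [0.025, -0.007], [0.025, -0.008], [0.025, -0.008], [0.025, -0.008]] turn/row -1.05
```

View pics/p5.png

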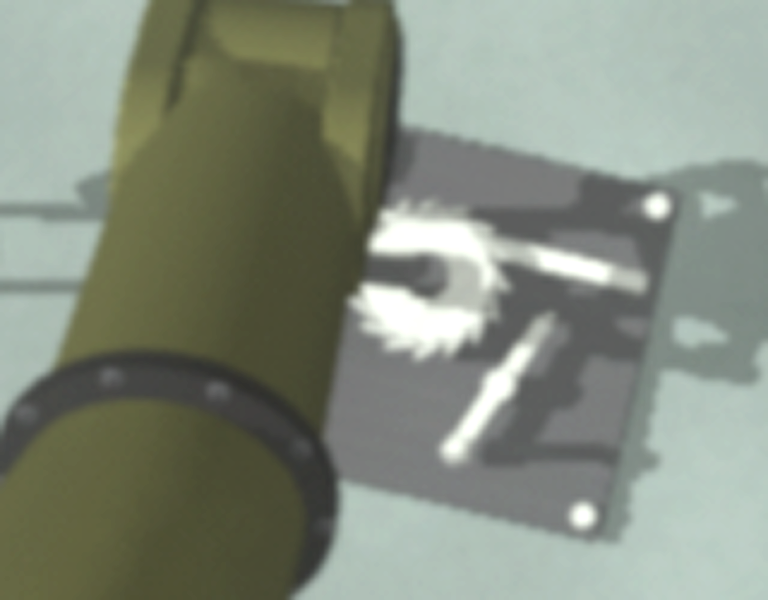

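The pawl is clear of the wheel (nose at (550,320)), and the arm hides the jaw in this view. I'll go on by feel.

Call:
{"op": "step_arm", "data": {"translation": [[0.026,-0.005,0],[0.026,-0.006,0],[0.026,-0.006,0],[0.026,-0.007,0]], "angular": [[0,0,-1],[0,0,-1],[0,0,-1],[0,0,-1]]}}

```text
clock: 11.05
tool_pos: [0.59, 0.0749, 0.0477]
tcp_rot: [0.757, 0.653, -0.0, -0.0]
contact_force: [-3.6, 0.0, 0.8]
grip_width: 0.467
gripper_force: 1.8
```

```bash
python3 -c "
from h import *
f=robot.grab_frame('scene')
g=cv2.cvtColor(f['image'],cv2.COLOR_BGR2GRAY)
a0=cv2.imread('pics/scene0.png',0)
# stop/jaw profile along clamp y at x=.05, at heights .048 (jaw top) : sample brightness
R=np.array([[np.cos(YAW),-np.sin(YAW)],[np.sin(YAW),np.cos(YAW)]])
for nm,im in(('start',a0),('now',g)):
  o=[]
  for y in np.arange(.07,.16,.003):
    X=np.r_[R@[.03,y]+AX,.048];c=f['R']@X+f['t'];p=f['mtx']@c/c[2]
    o.append(int(cv2.getRectSubPix(im,(1,1),(float(p[0]),float(p[1])))[0,0]))
  print(nm,o)
plan(1,8)"
```

```text
start [114, 115, 118, 114, 113, 113, 114, 114, 114, 115, 116, 117, 118, 115, 116, 115, 105, 98, 126, 184, 195, 193, 196, 196, 197, 204, 164, 112, 113, 115]
now [118, 117, 121, 118, 117, 120, 122, 119, 120, 116, 112, 110, 125, 183, 198, 198, 199, 199, 200, 206, 200, 190, 156, 121, 115, 118, 110, 100, 115, 121]
TCP r,ang 0.0604 72.3 knob th 80.8 yang -8.5 want -9.2 tang F -2.74 F [-2.8 -0.2 -0.4]
[[0.025, -0.007], [0.025, -0.008], [0.025, -0.008], [0.025, -0.009], [0.025, -0.009], [0.025, -0.009], [0.025, -0.01], [0.024, -0.01]] turn/row -1.09
```

Call:
{"op": "step_arm", "data": {"translation": [[0.025,-0.007,0],[0.025,-0.008,0],[0.025,-0.008,0],[0.025,-0.009,0],[0.025,-0.009,0],[0.025,-0.009,0],[0.025,-0.01,0],[0.024,-0.01,0]], "angular": [[0,0,-1.1],[0,0,-1.1],[0,0,-1.1],[0,0,-1.1],[0,0,-1],[0,0,-1],[0,0,-1],[0,0,-1]]}}

```text
clock: 11.77
tool_pos: [0.5981, 0.0723, 0.0478]
tcp_rot: [0.803, 0.596, 0.0, -0.0]
contact_force: [-2.6, 0.7, 0.4]
grip_width: 0.471
gripper_force: 1.8
```

```bash
python3 -c "
from h import *
plan(1,8)"
```

```text
TCP r,ang 0.0609 64.6 knob th 73.1 yang -16.8 want -16.9 tang F -2.74 F [-2.6  0.7  0.4]
[[0.024, -0.012], [0.023, -0.012], [0.023, -0.013], [0.023, -0.013], [0.023, -0.014], [0.022, -0.014], [0.022, -0.014], [0.022, -0.015]] turn/row -1.01
```

Call:
{"op": "step_arm", "data": {"translation": [[0.024,-0.012,0],[0.023,-0.012,0],[0.023,-0.013,0],[0.023,-0.013,0]], "angular": [[0,0,-1],[0,0,-1],[0,0,-1],[0,0,-1]]}}

```text
clock: 12.1
tool_pos: [0.6018, 0.0703, 0.0478]
tcp_rot: [0.823, 0.568, 0.0, -0.0]
contact_force: [-4.1, 1.6, 0.3]
grip_width: 0.463
gripper_force: 1.8
```

Call:
{"op": "step_arm", "data": {"translation": [[0.023,-0.014,0],[0.022,-0.014,0],[0.022,-0.014,0]], "angular": [[0,0,-1],[0,0,-1],[0,0,-1]]}}

```text
clock: 12.35
tool_pos: [0.6045, 0.0686, 0.0478]
tcp_rot: [0.838, 0.546, 0.0, -0.0]
contact_force: [-2.6, 0.3, 0.2]
grip_width: 0.466
gripper_force: 1.8
```

Call:
{"op": "step_arm", "data": {"translation": [[0.022,-0.015,0],[0.022,-0.015,0],[0.021,-0.015,0]], "angular": [[0,0,-1],[0,0,-1],[0,0,-1]]}}

```text
clock: 12.6
tool_pos: [0.6071, 0.0668, 0.0478]
tcp_rot: [0.852, 0.524, 0.0, -0.0]
contact_force: [-3.3, 2.0, -0.9]
grip_width: 0.473
gripper_force: 1.8
```

```bash
python3 -c "
from h import *
plan(1,8)"
```

```text
TCP r,ang 0.0607 54.6 knob th 63.1 yang -26.8 want -26.9 tang F -3.81 F [-3.3  2.  -0.9]
[[0.022, -0.015], [0.021, -0.016], [0.021, -0.016], [0.021, -0.017], [0.02, -0.017], [0.02, -0.017], [0.02, -0.018], [0.019, -0.018]] turn/row -1.01
```

Call:
{"op": "step_arm", "data": {"translation": [[0.022,-0.015,0],[0.021,-0.016,0]], "angular": [[0,0,-1],[0,0,-1]]}}

```text
clock: 12.77
tool_pos: [0.6088, 0.0655, 0.0478]
tcp_rot: [0.861, 0.509, 0.0, -0.0]
contact_force: [-3.5, 1.4, 0.7]
grip_width: 0.471
gripper_force: 1.8
```

Call:
{"op": "step_arm", "data": {"translation": [[0.021,-0.016,0]], "angular": [[0,0,-1]]}}

```text
clock: 12.85
tool_pos: [0.6096, 0.0648, 0.0478]
tcp_rot: [0.865, 0.502, 0.0, -0.0]
contact_force: [-3.2, 2.0, -0.5]
grip_width: 0.473
gripper_force: 1.8
```

Call:
{"op": "step_arm", "data": {"translation": [[0.021,-0.017,0],[0.02,-0.017,0]], "angular": [[0,0,-1],[0,0,-1]]}}

```text
clock: 13.02
tool_pos: [0.6113, 0.0635, 0.0478]
tcp_rot: [0.874, 0.486, 0.0, -0.0]
contact_force: [-3.9, 1.8, 0.0]
grip_width: 0.468
gripper_force: 1.8
```

Call:
{"op": "step_arm", "data": {"translation": [[0.02,-0.017,0],[0.02,-0.018,0]], "angular": [[0,0,-1],[0,0,-1]]}}

```text
clock: 13.18
tool_pos: [0.6129, 0.0621, 0.0478]
tcp_rot: [0.882, 0.471, 0.0, -0.0]
contact_force: [-3.5, 0.9, -0.3]
grip_width: 0.467
gripper_force: 1.8
```

Call:
{"op": "step_arm", "data": {"translation": [[0.019,-0.018,0],[0.019,-0.018,0]], "angular": [[0,0,-1],[0,0,-1]]}}

```text
clock: 13.35
tool_pos: [0.6144, 0.0606, 0.0478]
tcp_rot: [0.89, 0.456, 0.0, -0.0]
contact_force: [-2.7, 2.3, -0.1]
grip_width: 0.467
gripper_force: 1.8
```

```bash
python3 -c "
from h import *
plan(1,10)
f=robot.grab_frame('scene')
g=cv2.cvtColor(f['image'],cv2.COLOR_BGR2GRAY);R=np.array([[np.cos(YAW),-np.sin(YAW)],[np.sin(YAW),np.cos(YAW)]])
for x,z in((.03,.048),(.06,.048),(.058,.039)):
  o=[]
  for y in np.arange(.07,.15,.003):
    X=np.r_[R@[x,y]+AX,z];c=f['R']@X+f['t'];p=f['mtx']@c/c[2]
    o.append(int(cv2.getRectSubPix(g,(1,1),(float(p[0]),float(p[1])))[0,0]))
  print(x,z,o)"
```

```text
TCP r,ang 0.0606 45.6 knob th 54.1 yang -35.8 want -35.9 tang F -3.55 F [-2.7  2.3 -0.1]
[[0.019, -0.019], [0.019, -0.019], [0.018, -0.019], [0.018, -0.02], [0.018, -0.02], [0.017, -0.02], [0.017, -0.02], [0.016, -0.021], [0.016, -0.021], [0.016, -0.021]] turn/row -1.01
0.03 0.048 [118, 121, 121, 120, 122, 119, 121, 116, 101, 149, 195, 200, 200, 201, 201, 203, 207, 194, 190, 177, 150, 129, 120, 121, 116, 119, 109]
0.06 0.048 [165, 181, 183, 156, 125, 119, 116, 82, 52, 124, 195, 199, 197, 199, 201, 203, 206, 194, 187, 189, 153, 104, 95, 95, 96, 97, 98]
0.058 0.039 [204, 203, 177, 127, 125, 109, 68, 65, 155, 198, 198, 199, 199, 199, 204, 204, 190, 190, 184, 130, 98, 95, 99, 100, 98, 98, 100]
```

Call:
{"op": "step_arm", "data": {"translation": [[0.019,-0.019,0],[0.019,-0.019,0]], "angular": [[0,0,-1],[0,0,-1]]}}

```text
clock: 13.57
tool_pos: [0.6159, 0.0592, 0.0478]
tcp_rot: [0.898, 0.44, 0.0, -0.0]
contact_force: [-2.9, 1.7, -0.5]
grip_width: 0.47
gripper_force: 1.8
```

Call:
{"op": "step_arm", "data": {"translation": [[0.018,-0.019,0],[0.018,-0.02,0]], "angular": [[0,0,-1],[0,0,-1]]}}

```text
clock: 13.73
tool_pos: [0.6173, 0.0576, 0.0478]
tcp_rot: [0.906, 0.424, 0.0, -0.0]
contact_force: [-2.3, 1.7, -0.3]
grip_width: 0.463
gripper_force: 1.8
```

Call:
{"op": "step_arm", "data": {"translation": [[0.018,-0.02,0],[0.017,-0.02,0]], "angular": [[0,0,-1],[0,0,-1]]}}

```text
clock: 13.9
tool_pos: [0.6188, 0.0559, 0.0478]
tcp_rot: [0.913, 0.408, 0.0, -0.0]
contact_force: [-3.2, 2.4, -0.8]
grip_width: 0.469
gripper_force: 1.8
```

Call:
{"op": "step_arm", "data": {"translation": [[0.017,-0.02,0],[0.016,-0.021,0]], "angular": [[0,0,-1],[0,0,-1]]}}

```text
clock: 14.07
tool_pos: [0.6201, 0.0543, 0.0478]
tcp_rot: [0.92, 0.392, 0.0, -0.0]
contact_force: [-3.7, 1.9, 0.4]
grip_width: 0.469
gripper_force: 1.8
```

Call:
{"op": "step_arm", "data": {"translation": [[0.016,-0.021,0],[0.016,-0.021,0]], "angular": [[0,0,-1],[0,0,-1]]}}

```text
clock: 14.23
tool_pos: [0.6214, 0.0526, 0.0478]
tcp_rot: [0.926, 0.376, 0.0, -0.0]
contact_force: [-2.3, 2.4, -0.4]
grip_width: 0.465
gripper_force: 1.8
```

Call:
{"op": "step_arm", "data": {"translation": [[0.015,-0.022,0],[0.015,-0.022,0]], "angular": [[0,0,-1],[0,0,-1]]}}

```text
clock: 14.4
tool_pos: [0.6226, 0.0509, 0.0478]
tcp_rot: [0.933, 0.36, 0.0, -0.0]
contact_force: [-3.3, 3.1, -0.5]
grip_width: 0.468
gripper_force: 1.8
```

```bash
python3 -c "
from h import *
plan(1,10)
f=robot.grab_frame('scene')
a=f['image'][205:305,235:340];cv2.imwrite('pics/p6.png',cv2.convertScaleAbs(cv2.resize(a,None,fx=6,fy=6,interpolation=cv2.INTER_CUBIC)[:600],alpha=1.6))"
```

```text
TCP r,ang 0.0607 33.6 knob th 42.1 yang -47.8 want -47.9 tang F -4.47 F [-3.3  3.1 -0.5]
[[0.014, -0.022], [0.014, -0.022], [0.014, -0.023], [0.013, -0.023], [0.013, -0.023], [0.012, -0.023], [0.012, -0.024], [0.012, -0.024], [0.011, -0.024], [0.011, -0.024]] turn/row -1.01
```

View pics/p6.png

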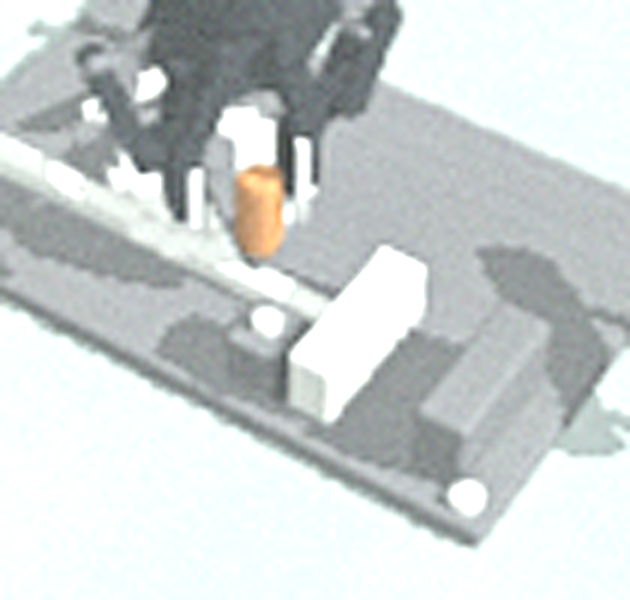

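The jaw at (320,380) is almost at the stop at (255,370). I'll use single small steps now.

Call:
{"op": "step_arm", "data": {"translation": [[0.014,-0.022,0]], "angular": [[0,0,-1]]}}

```text
clock: 14.53
tool_pos: [0.6231, 0.0501, 0.0478]
tcp_rot: [0.936, 0.353, 0.0, -0.0]
contact_force: [-2.7, 3.2, 0.6]
grip_width: 0.468
gripper_force: 1.8
```

Call:
{"op": "step_arm", "data": {"translation": [[0.014,-0.022,0]], "angular": [[0,0,-1]]}}

```text
clock: 14.62
tool_pos: [0.6236, 0.0492, 0.0478]
tcp_rot: [0.939, 0.344, 0.0, -0.0]
contact_force: [-2.5, 3.4, -0.3]
grip_width: 0.466
gripper_force: 1.8
```

Call:
{"op": "step_arm", "data": {"translation": [[0.014,-0.023,0]], "angular": [[0,0,-1]]}}

```text
clock: 14.7
tool_pos: [0.6242, 0.0483, 0.0478]
tcp_rot: [0.942, 0.336, 0.0, -0.0]
contact_force: [-2.9, 2.4, 0.3]
grip_width: 0.471
gripper_force: 1.8
```

Call:
{"op": "step_arm", "data": {"translation": [[0.013,-0.023,0]], "angular": [[0,0,-1]]}}

```text
clock: 14.78
tool_pos: [0.6244, 0.0478, 0.0478]
tcp_rot: [0.945, 0.327, -0.0, -0.001]
contact_force: [-4.5, 4.9, 1.8]
grip_width: 0.466
gripper_force: 3.5
```

Call:
{"op": "step_arm", "data": {"translation": [[0,0,0],[0,0,0]], "angular": [[0,0,0],[0,0,0]]}}

```text
clock: 14.95
tool_pos: [0.6244, 0.0479, 0.0478]
tcp_rot: [0.945, 0.328, -0.0, -0.0]
contact_force: [-4.1, 3.9, 1.4]
grip_width: 0.471
gripper_force: 2.6
```

The force rose from 3.6 N to 5.6 N, so the jaw bears lightly on the pad. I'll back off and go up.

Call:
{"op": "step_arm", "data": {"translation": [[-0.03,0.04,0],[-0.06,0.08,0],[-0.05,0.06,0],[0,0,0],[0,0,0.4],[0,0,0.8],[0,0,0.8],[0,0,0.3]], "angular": [[0,0,0],[0,0,0],[0,0,0],[0,0,0],[0,0,0],[0,0,0],[0,0,0],[0,0,0]]}}

```text
clock: 15.62
tool_pos: [0.6213, 0.0534, 0.1442]
tcp_rot: [0.945, 0.328, 0.003, 0.001]
contact_force: [0.6, -0.5, 0.5]
grip_width: 0.467
gripper_force: 0.0
```

```bash
python3 -c "
from h import *
status();plan(1,1)"
```

```text
[0.6211 0.0538 0.1428] yang -51.7 q [-0.5   0.62  0.64  1.6  -0.41  1.05 -0.65] F [ 0.8 -0.3 -0.6] gw 0.47
S [277.1 239.6] [274 233   7  15  85] [0.6183 0.0561] r 0.0604 worldang 40.0
TCP r,ang 0.0612 36.6 knob th 45.1 yang -51.7 want -44.9 tang F 0.67 F [ 0.8 -0.3 -0.6]
[[0.006, -0.029]] turn/row 5.87
```

Call:
{"op": "step_arm", "data": {"translation": [[-0.48,-0.18,0],[-0.48,-0.18,0],[-0.48,-0.18,0],[-0.48,-0.18,0],[-0.48,-0.18,0],[-0.48,-0.18,0],[-0.48,-0.18,0],[-0.48,-0.18,0]], "angular": [[0,0,-6.3],[0,0,-6.3],[0,0,-6.3],[0,0,-6.3],[0,0,-6.3],[0,0,-6.3],[0,0,-6.3],[0,0,-6.3]]}}

```text
clock: 16.38
tool_pos: [0.4639, -0.0035, 0.1388]
tcp_rot: [0.994, -0.108, -0.001, 0.0]
contact_force: [-0.1, 0.1, -0.4]
grip_width: 0.466
gripper_force: 0.0
```

Call:
{"op": "step_arm", "data": {"translation": [[0,0,0],[0,0,0]], "angular": [[0,0,0],[0,0,0]]}}

```text
clock: 16.55
tool_pos: [0.4644, -0.0032, 0.1392]
tcp_rot: [0.994, -0.105, -0.001, 0.0]
contact_force: [0.8, 0.4, -0.3]
grip_width: 0.463
gripper_force: 0.0
```

Call:
{"op": "step_arm", "data": {"translation": [[0.1,0,-0.3],[0,0,-0.4],[0,0,-0.4],[0,0,-0.4],[0,0,0],[0,0,-0.2],[0,0,-0.2],[0,0,0]], "angular": [[0,0,0],[0,0,0],[0,0,0],[0,0,0],[0,0,0],[0,0,0],[0,0,0],[0,0,0]]}}

```text
clock: 17.22
tool_pos: [0.4693, -0.003, 0.0627]
tcp_rot: [0.994, -0.105, -0.0, 0.0]
contact_force: [-0.4, -0.5, -0.5]
grip_width: 0.469
gripper_force: 0.0
```

Call:
{"op": "step_arm", "data": {"translation": [[0,0,-0.2],[0,0,-0.2],[0,0,-0.2],[0,0,-0.1],[0,0,0],[0,0,0]], "angular": [[0,0,0],[0,0,0],[0,0,0],[0,0,0],[0,0,0],[0,0,0]]}}

```text
clock: 17.72
tool_pos: [0.4693, -0.0032, 0.0356]
tcp_rot: [0.994, -0.105, -0.0, 0.0]
contact_force: [-0.5, -0.2, -0.1]
grip_width: 0.466
gripper_force: 0.0
```

Call:
{"op": "step_arm", "data": {"translation": [[0,-0.08,0],[0,-0.08,0],[0,-0.08,0],[0,-0.08,0],[-0.01,-0.06,0],[-0.01,-0.06,0],[-0.02,-0.06,0],[-0.02,-0.06,0]], "angular": [[0,0,0.8],[0,0,0.8],[0,0,0.8],[0,0,0.8],[0,0,0.8],[0,0,0.8],[0,0,0.8],[0,0,0.8]]}}

```text
clock: 18.38
tool_pos: [0.4666, -0.0255, 0.0357]
tcp_rot: [0.999, -0.049, -0.0, -0.0]
contact_force: [-1.4, 1.8, 0.3]
grip_width: 0.47
gripper_force: 1.0
```

```bash
python3 -c "
from h import *
status()"
```

```text
[ 0.4669 -0.0262  0.0358] yang -95.7 q [-0.48  0.6   0.74  2.12 -0.67  0.66 -0.95] F [ 0.4  0.2 -0.2] gw 0.47
S [277.1 239.5] [274 233   7  15  81] [0.618  0.0562] r 0.0602 worldang 40.2
T [269.6 182.8] [266 179   8   9  56] [0.6174 0.0541] r 0.0584 worldang 39.0
```

Call:
{"op": "step_arm", "data": {"translation": [[0,-0.025,0],[0,-0.025,0],[0,-0.025,0]], "angular": [[0,0,0.5],[0,0,0.5],[0,0,0.5]]}}

```text
clock: 18.73
tool_pos: [0.4671, -0.0285, 0.0358]
tcp_rot: [0.999, -0.036, -0.0, -0.0]
contact_force: [-0.5, 1.1, -0.7]
grip_width: 0.467
gripper_force: 0.8
```

Call:
{"op": "step_arm", "data": {"translation": [[0,-0.025,0],[0,-0.025,0]], "angular": [[0,0,0.5],[0,0,0.5]]}}

```text
clock: 18.9
tool_pos: [0.467, -0.0306, 0.0357]
tcp_rot: [1.0, -0.027, -0.0, 0.0]
contact_force: [0.1, 1.8, -0.5]
grip_width: 0.465
gripper_force: 0.8
```

Call:
{"op": "step_arm", "data": {"translation": [[0,-0.02,0],[0,-0.02,0]], "angular": [[0,0,0],[0,0,0]]}}

```text
clock: 19.07
tool_pos: [0.467, -0.0322, 0.0358]
tcp_rot: [1.0, -0.028, -0.0, -0.0]
contact_force: [-0.6, 2.0, -0.5]
grip_width: 0.469
gripper_force: 0.8
```

Call:
{"op": "step_arm", "data": {"translation": [[0,-0.02,0]], "angular": [[0,0,0]]}}

```text
clock: 19.15
tool_pos: [0.4671, -0.033, 0.0358]
tcp_rot: [1.0, -0.028, 0.0, 0.0]
contact_force: [-1.3, 0.4, -0.8]
grip_width: 0.47
gripper_force: 0.7
```

Call:
{"op": "step_arm", "data": {"translation": [[0,-0.02,0]], "angular": [[0,0,0]]}}

```text
clock: 19.23
tool_pos: [0.4671, -0.0338, 0.0358]
tcp_rot: [1.0, -0.028, 0.0, 0.0]
contact_force: [-1.1, 1.0, 0.5]
grip_width: 0.47
gripper_force: 0.7
```

Call:
{"op": "step_arm", "data": {"translation": [[0,-0.02,0]], "angular": [[0,0,0]]}}

```text
clock: 19.32
tool_pos: [0.4671, -0.0346, 0.0358]
tcp_rot: [1.0, -0.028, 0.0, 0.0]
contact_force: [-0.6, 0.8, 0.2]
grip_width: 0.469
gripper_force: 0.7
```

Call:
{"op": "step_arm", "data": {"translation": [[0,-0.02,0]], "angular": [[0,0,0]]}}

```text
clock: 19.4
tool_pos: [0.4671, -0.0354, 0.0358]
tcp_rot: [1.0, -0.028, 0.0, 0.0]
contact_force: [-1.3, 0.4, -0.1]
grip_width: 0.467
gripper_force: 0.7
```

Call:
{"op": "step_arm", "data": {"translation": [[0,-0.02,0]], "angular": [[0,0,0]]}}

```text
clock: 19.48
tool_pos: [0.4671, -0.0362, 0.0358]
tcp_rot: [1.0, -0.028, 0.0, -0.0]
contact_force: [-0.6, 1.5, 0.2]
grip_width: 0.468
gripper_force: 0.7
```

Call:
{"op": "step_arm", "data": {"translation": [[0,-0.02,0]], "angular": [[0,0,0]]}}

```text
clock: 19.57
tool_pos: [0.4671, -0.037, 0.0358]
tcp_rot: [1.0, -0.028, 0.0, 0.0]
contact_force: [-0.7, 1.3, 0.4]
grip_width: 0.468
gripper_force: 0.7
```

Call:
{"op": "step_arm", "data": {"translation": [[0,-0.02,0]], "angular": [[0,0,0]]}}

```text
clock: 19.65
tool_pos: [0.4671, -0.0378, 0.0358]
tcp_rot: [1.0, -0.028, 0.0, 0.0]
contact_force: [-1.0, 2.0, -0.1]
grip_width: 0.469
gripper_force: 0.7
```

Call:
{"op": "step_arm", "data": {"translation": [[0,-0.02,0]], "angular": [[0,0,0]]}}

```text
clock: 19.73
tool_pos: [0.4671, -0.0386, 0.0358]
tcp_rot: [1.0, -0.028, 0.0, 0.0]
contact_force: [-1.1, 2.7, 0.6]
grip_width: 0.466
gripper_force: 0.7
```

Call:
{"op": "step_arm", "data": {"translation": [[0,-0.015,0]], "angular": [[0,0,0]]}}

```text
clock: 19.82
tool_pos: [0.4671, -0.0392, 0.0358]
tcp_rot: [1.0, -0.028, 0.0, 0.0]
contact_force: [-1.3, 0.6, 0.1]
grip_width: 0.471
gripper_force: 0.6
```

Call:
{"op": "step_arm", "data": {"translation": [[0,-0.015,0],[0,-0.015,0]], "angular": [[0,0,0],[0,0,0]]}}

```text
clock: 19.98
tool_pos: [0.4671, -0.0404, 0.0358]
tcp_rot: [1.0, -0.028, 0.0, 0.0]
contact_force: [-0.3, 1.3, 0.1]
grip_width: 0.467
gripper_force: 0.6
```

Call:
{"op": "step_arm", "data": {"translation": [[0,-0.015,0],[0,-0.015,0]], "angular": [[0,0,0],[0,0,0]]}}

```text
clock: 20.15
tool_pos: [0.467, -0.0412, 0.0358]
tcp_rot: [1.0, -0.028, -0.0, -0.0]
contact_force: [-0.4, 4.6, 0.7]
grip_width: 0.469
gripper_force: 1.9
```

```bash
python3 -c "
from h import *
f=robot.grab_frame('top');h=f['image']
# pawl/arm visible? brightest pixels near pivot
g=cv2.cvtColor(h,cv2.COLOR_BGR2GRAY)[195:250,270:320]
print('\n'.join(''.join('#' if v>185 else '+' if v>140 else '.' for v in r) for r in g[:45]))"
```

```text
..++............+++++++++++.......................
.++++............+++++++++++......................
.+++++............++++++++++.......++++...........
++++++..............+++++++.......................
+++++++...............+++++....................++.
++++++++................++++...................+++
+++++++++................+++....................++
+++++++++................+++.....................+
+++++++++................+++......................
++++++++++..............++++......................
++++++++++.............+++++......................
.++++++++++............++++.......................
+++++++++++++++++++++++++++.......................
++++++++++++++++++++++++++........................
..+++++++++++++++++++++++.........................
..++++++++++++++++++++++..........................
...++++++++++++++++++++...........................
..+++++++++++++++++++++...........................
...+++++++++++++++++++............................
.....++++++++++++++++.............................
......+++++++++++++...............................
......+++++++++++............
[... 494 characters left out ...]
.....................................
..................................................
..................................................
..................................................
..................................................
..................................................
..................................................
..................................................
..................................................
..................................................
..................................................
..................................................
..................................................
..................................................
```

Fy rose from about 1.2 N to 4.6 N with movement stalling, so the nose bears on the teeth. I'll hold briefly, then back away.

Call:
{"op": "step_arm", "data": {"translation": [[0,0,0],[0,0,0]], "angular": [[0,0,0],[0,0,0]]}}

```text
clock: 20.37
tool_pos: [0.4671, -0.0412, 0.0358]
tcp_rot: [1.0, -0.028, -0.0, -0.0]
contact_force: [-0.0, 3.2, 0.7]
grip_width: 0.469
gripper_force: 1.6
```

Call:
{"op": "step_arm", "data": {"translation": [[0,0.04,0],[0,0.1,0],[0,0.1,0],[0,0,0],[0,0,0.3],[0,0,0.8],[0,0,0.8],[0,0,0.8]], "angular": [[0,0,0],[0,0,0],[0,0,0],[0,0,0],[0,0,0],[0,0,0],[0,0,0],[0,0,0]]}}

```text
clock: 21.03
tool_pos: [0.4666, -0.0324, 0.1449]
tcp_rot: [1.0, -0.028, -0.001, 0.001]
contact_force: [0.9, 0.1, 0.5]
grip_width: 0.471
gripper_force: 0.0
```

Call:
{"op": "step_arm", "data": {"translation": [[0,0.5,0.5],[0,0.8,0],[0,0.8,0],[0,0.8,0],[0,0.8,0],[0,0,0],[0,0,0],[0,0,0]], "angular": [[0,0,0],[0,0,0],[0,0,0],[0,0,0],[0,0,0],[0,0,0],[0,0,0],[0,0,0]]}}

```text
clock: 21.7
tool_pos: [0.467, 0.1155, 0.1638]
tcp_rot: [1.0, -0.028, 0.0, 0.0]
contact_force: [0.6, -0.8, -0.1]
grip_width: 0.472
gripper_force: 0.0
```

```bash
python3 -c "
from h import *
status()
f=robot.grab_frame('top');g=cv2.cvtColor(f['image'],cv2.COLOR_BGR2GRAY);a0=cv2.imread('pics/top0.png',0)
for im in(a0,g):
  print('\n'.join(''.join('#' if v>160 else '+' if v>130 else '.' for v in r) for r in im[196:246,262:312][::1]));print()"
```

```text
[0.4672 0.1146 0.1639] yang -93.3 q [-0.93  0.46  0.95  1.93 -0.45  0.98 -1.4 ] F [-0.4 -0.6 -0.2] gw 0.47
S [277.4 239.4] [274 233   7  15  75] [0.6173 0.0566] r 0.06 worldang 41.0
T [269.6 182.7] [266 179   8   9  55] [0.6175 0.0542] r 0.0586 worldang 39.1
.........+++########+++++#######++++.......+......
.........++#######+++..++++++++##++++......++++++.
.........++######++.......+++++++#++++.....+++###+
.........+######++.............+++++........++####
........++######+...............++++..........+++#
........++####+++................+++.............+
........++###++..................+++..............
........+###++...................+++..............
........+++++....................+++..............
........+++....................++++...............
...............................++++...............
.........................+++++++#+++..............
.......................+++++++###+++++............
......................++########+++++++...........
......................+++#######+++++++...........
......................+++++++++++..++++...........
.........................
[... 3559 characters left out ...]
......................+##+...........
...................................+##+...........
...................................+##+...........
...................................+##+...........
...................................+##+...........
...................................+##+...........
...................................+++............
....................................+.............
..................................................
..................................................
..................................................
..................................................
..................................................
..................................................
```

```bash
python3 -c "
from plant import robot
print(robot.hand_in())"
```

```text
the job is handed in; nothing more can be done
None
```

The clamp is open to its end stop with the jaw bearing lightly on the pad (by force reading), the pawl is back on the teeth, the arm is clear, and the job is handed in at about 22 s; no verdict was returned.

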